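Sort the parts and hold the dry box open

ROBOT

A 6-joint arm with a two-finger parallel gripper is mounted at the origin on a cart in front of the work surface, level with it; the furniture and walls round the work are solid. World frame = base frame: x ahead of the robot, y to its left, z up, the work surface at z = 0. Lengths are in m, angles in rad, forces in N, time in s.
With the tool pointing down it reaches from about 0.375 to 0.9 m from the base axis. Payload 3.1 kg.
Tool frame: the origin (TCP) lies between the finger pads; the fingertips stand manip.finger_overhang ahead of it and the grasp point (between the pads) lies 5 mm behind it (manip.finger_overhang is the distance from the TCP to the fingertips, in m); z points along the fingers, y is the line along which they close (so a half turn about z gives the same grasp; the last joint's range is limited). The gripper opens to 85 mm and grips with 20 to 120 N. Pads are 22 mm wide; open, the fingers measure 114 mm over their backs; the gripper's body (76 mm by 85 mm) begins 54 mm behind the grasp point. The pads swing forward as they close: fully open they stand 13 mm farther back than shut.
Start: joints at [-1.484, 0.527, 1.433, -0, 1.181, -0.178], TCP at [0.164, -0.603, 0.245] pointing down, gripper open.
Joint ranges: [-3.08, 3.08], [-0.75, 2.2], [0.22, 2.44], [-1.43, 4.57], [0, 2.65], [-2.85, 2.85]. Speed limits (rad/s): [2.79, 2.79, 3.14, 3.14, 3.14, 3.14].

INTERFACE

Orientations are given as a unit quaternion [x, y, z, w].
In Python, from station import manip gives the robot as it stands.
- The arm moves only by the tool drive_tool, never from a script. Its argument "plan" is a list of rows, each a list of 7 numbers: the shift along the tool's x, y, z in m, then the turn, a rotation vector about the tool's x, y, z in degrees, then the opening, from -1 (shut) to 1 (fully open). In form: [[x, y, z, wx, wy, wz, gripper], ...]. A call has 1 to 10 rows; each row shifts and turns the commanded pose from where the row before left it, along the tool's axes as they then stand; what a row does not reach is not made up. A row lasts 1/10 s, in which the tool goes at most 50 mm and 8.59 degrees, less where a joint would pass 70% of its speed; a pose out of reach is approached as far as the arm can. A call is refused whole if a number of a shift passes 0.05 or a number of a turn 8.59, either way. A call with a gripper value outside its range is refused whole. The fingers move at their own pace and stop on an object; "newtons" is the grip in N (left out, the last holds). Time passes only in rows, so rows that do not move let the fingers close. It gives the time, the measured TCP pose, the force, the opening and the grip force at its end, in the units of the state.
- manip.sense(): the state, without advancing time (a new reading comes with each control period).
- manip.snapshot(name): name is "scene" or "top"; returns a dict with "image" (480x640x3 uint8, red, green, blue), "z_map" (480x640 float32, m along the optical axis (not along the pixel's ray), 0 where there is no reading), "fov_y" (degrees; the focal length in pixels is half the picture's height over the tangent of half this angle, whatever the lens; pixels are square), "cx", "cy" (the principal point, pixels), "extrinsics" (4x4, takes a point from camera to world coordinates). Camera axes: x right, y up, looking along -z (the intrinsics and any distortion apply to the point x, -y, -z); pixel columns grow to the right and rows downward; lengths in m; the calibration is good to about 2 mm. A picture is of the moment at which its call begins.
- manip.sign_off(): hands the job in; it is judged then, once.
The state is a dict: "t": time; "q": joint angles; "qd": joint speeds; "tau": joint torques, N m; "tcp_pos": TCP position; "tool_rot": TCP orientation; "force": force on the tool from outside, world axes, zero at the start; "ft_torque": the same for the moment, N m; "finger_gap": opening from 0.0 (shut) to 1.0 (fully open); "gripper_force": force on a finger pad.
Only numpy, scipy, OpenCV 4.12 (cv2) and the standard library are available. Lean on these libraries where they do the work, as an engineer would, in place of code of your own. Each camera call takes 0.05 s, during which the arm holds its last target. There are 200 camera calls.

TASK

We are packing these parts for dry storage: stand the loose glass vial in a free pocket of the vial rack with the others and put both tube fittings in the steel tray, leaving the rack, the tray and everything else on the bench where it stands. Then lift the lid of the clear dry-storage box, which falls shut by itself, to about 60 degrees from closed (50 to 70 will do) without letting it drop, and finish with the gripper still holding it there, so that I can load the rack and the tray with both hands.

Things in the scene. Friction and masses are not known exactly. Their poses are not given: they have to be found in the camera images.
- dry_box: dry-storage box, fixed to the bench: clear walls on a grey base, 150 mm deep (its x) x 210 mm wide (its y), walls up to 80 mm; origin under its centre, +x to its hinged back, -x to its front, which has a small round dial left of the middle. Its yaw varies. Nothing is put into it
- dry_lid (a joint): lid angle in rad: 0 shut, grows as the front edge rises, stop at 1.8. The lid is a 7 mm thick grey frame with a clear pane, 158 x 216 mm, 0.35 kg or so, on a nearly frictionless hinge: it falls shut when let go below about 1.5 rad. Wanted at the end: about 1.05
- lid_handle (a point): middle of the lid's handle, a round steel bar 10 mm thick parallel to the box's y axis, straight and free over 78 mm; moves with the lid. Its centre line stands 35 mm off the lid's upper face (its height with the lid shut: 122 mm), 141 mm in front of the hinge line, 20 mm behind the lid's front edge
- lid_hinge (a point): middle of the hinge line (along the box's y axis), at the box's upper back edge, 79 mm behind the box's centre and 80 mm above the bench; its axes turn with the lid
- vial_rack: loose blue plastic rack, 65 mm (its x) x 107 mm (its y) x 26 mm high, 0.25 kg; origin at the centre of its underside. 3 x 5 open square pockets, 18 mm wide, pitch 20.5 mm both ways (centres at x = -20.5, 0, 20.5 and y = -41, -20.5, 0, 20.5, 41 mm), floor 3 mm above the bench. Two such vials already stand in it, fixed, in the pockets at x = 20.5, y = -41 and 41 mm; the others are free
- steel_tray: loose shallow open steel tray, 90 mm (its x) x 110 mm (its y) x 22 mm high, walls and floor 3 mm, 0.3 kg; origin at the centre of its underside. Starts empty
- vial: the loose glass sample vial with a white screw cap, 44 mm tall; glass and cap about 12 to 15 mm wide (the cap is the upper 12 mm); stands upright on the bench; it grips like a 12 mm square post with faces along its own x and y axes, which lie within 0.3 rad of the world axes; origin at the centre of its foot
- fitting_a: finger-tight plastic tube fitting standing on its head: knurled head 12 mm wide and 11 mm high below, then a thinner stem (about 6 mm) and a cone up to 26 mm; origin at the centre of its underside
- fitting_b: the second such fitting, same shape
- flask: bystander: conical glass flask with a cap, 77 mm wide, 155 mm tall, right of the dry box; origin under its centre
- stopper: bystander: rubber stopper, 33 mm wide, 28 mm tall; origin under its centre
- marker: bystander: black felt marker, 135 mm long (along its y), 12 mm thick, lying near the bench's front edge; origin under its centre
- dropper: bystander: amber dropper bottle, 33 mm wide, 98 mm tall, at the left; origin under its centre

How it is judged:
On the way:
1. the vial stands in a rack pocket and both fittings lie in the tray, let go, while the dry box is still shut (x of vial in the frame of vial_rack between -0.03 and 0.03 m and y of vial in the frame of vial_rack between -0.051 and 0.051 m and z of vial in the frame of vial_rack between -0.002 and 0.012 m and angle between vial's own z axis and vertical below 0.45 rad and x of fitting_a in the frame of steel_tray between -0.045 and 0.045 m and y of fitting_a in the frame of steel_tray between -0.055 and 0.055 m and z of fitting_a in the frame of steel_tray between -0.002 and 0.02 m and x of fitting_b in the frame of steel_tray between -0.045 and 0.045 m and y of fitting_b in the frame of steel_tray between -0.055 and 0.055 m and z of fitting_b in the frame of steel_tray between -0.002 and 0.02 m and angle between each of vial_rack, steel_tray's own z axis and vertical below 0.08 rad and height (world z) of each of vial_rack, steel_tray below 0.006 m and contact force between the fingers and vial below 0.1 N and contact force between the fingers and fitting_a below 0.1 N and contact force between the fingers and fitting_b below 0.1 N and linear speed of each of vial, fitting_a, fitting_b below 0.03 m/s and value of joint dry_lid below 0.05 rad), for 0.2 s.
At the end, for the whole second after the job is handed in: The vial stands in a rack pocket (foot under 12 mm above the rack's underside), both fittings lie in the tray, rack and tray level on the bench, all at rest; the lid is held still at 0.87 to 1.22 rad (50 to 70 degrees) with over 0.5 N between fingers and lid (x of vial in the frame of vial_rack between -0.03 and 0.03 m and y of vial in the frame of vial_rack between -0.051 and 0.051 m and z of vial in the frame of vial_rack between -0.002 and 0.012 m and angle between vial's own z axis and vertical below 0.45 rad and x of fitting_a in the frame of steel_tray between -0.045 and 0.045 m and y of fitting_a in the frame of steel_tray between -0.055 and 0.055 m and z of fitting_a in the frame of steel_tray between -0.002 and 0.02 m and x of fitting_b in the frame of steel_tray between -0.045 and 0.045 m and y of fitting_b in the frame of steel_tray between -0.055 and 0.055 m and z of fitting_b in the frame of steel_tray between -0.002 and 0.02 m and angle between each of vial_rack, steel_tray's own z axis and vertical below 0.08 rad and height (world z) of each of vial_rack, steel_tray below 0.006 m and linear speed of each of vial, fitting_a, fitting_b below 0.03 m/s and value of joint dry_lid between 0.87 and 1.22 rad and velocity of joint dry_lid between -0.06 and 0.06 rad/s and contact force between the fingers and dry_lid above 0.5 N); the arm keeps its last pose, push and grip.
It fails at once if the lid falls (closing faster than 1.5 rad/s) (velocity of joint dry_lid below -1.5 rad/s).
It fails at once if the flask, stopper, marker or dropper bottle is shifted by more than 30 mm or tipped over (distance of any of flask, stopper, marker, dropper from where it was at the start of the episode above 0.03 m or angle between any of flask, stopper, dropper's own z axis and vertical above 0.5 rad).
It fails at once if the rack or the tray is shifted by more than 40 mm (distance of any of vial_rack, steel_tray from where it was at the start of the episode above 0.04 m).
It also fails if it takes over 67 s, if anything falls off the work surface, if the arm or the gripper's body presses on something with over 40 N, if the wrist force passes 120 N, or if a joint passes its speed limit or range.

## Working session

There is one attempt and no reset: what is moved stays moved. The work goes in short steps, Python scripts to look and compute and a tool call to move; the robot and the scene stay as the last step left them, time stands still between calls to the robot, and variables do not carry over. Pictures are saved under pics/ and viewed, at most 10 in all, crops included, and the job is handed in when it is done.

Besides the shell and the picture viewer there is one more tool, called after ">>>" as name(argument=value, ...) on one line, values as JSON. drive_tool: Moves the arm, as the interface text tells. Its arguments: {"type":"object","properties":{"plan":{"type":"array"},"newtons":{"type":"number"}},"required":["plan"]}

```bash
mkdir -p pics; cat > h.py <<'E'
import numpy as np,cv2
from station import manip
def snap(n):
    s=manip.snapshot(n);return s
def cloud(s):
    z=s["z_map"];h,w=z.shape;f=h/2/np.tan(np.radians(s["fov_y"])/2)
    u,v=np.meshgrid(np.arange(w),np.arange(h))
    P=np.stack([(u-s["cx"])/f*z,-(v-s["cy"])/f*z,-z,np.ones_like(z)],-1)
    W=P@np.array(s["extrinsics"]).T
    W[z==0]=np.nan
    return W[...,:3]
def save(s,name):cv2.imwrite(name,cv2.cvtColor(s["image"],cv2.COLOR_RGB2BGR))
E
python3 - <<'E'
from h import *
for n in("top","scene"):
    s=snap(n);save(s,f"pics/{n}.png");W=cloud(s);np.savez(f"{n}.npz",W=W,im=s["image"])
    print(n,s["fov_y"],s["cx"],s["cy"],np.round(s["extrinsics"],3).tolist(),[k for k in s])
print(manip.finger_overhang,manip.sense())
E
```

```text
top 46.13812164166648 312.3560620043276 244.13199951201855 [[-0.023, 0.999, -0.044, 0.438], [-1.0, -0.024, -0.002, -0.025], [-0.003, 0.044, 0.999, 1.734], [0.0, 0.0, 0.0, 1.0]] ['image', 'z_map', 'fov_y', 'cx', 'cy', 'extrinsics']
scene 48.80787604334777 313.3852095226511 246.89856898689294 [[-0.617, 0.598, -0.511, -0.196], [-0.786, -0.456, 0.416, 0.536], [0.016, 0.659, 0.752, 1.123], [0.0, 0.0, 0.0, 1.0]] ['image', 'z_map', 'fov_y', 'cx', 'cy', 'extrinsics']
0.014 {'t': 0.1, 'q': array([-1.48447476e+00,  5.28372141e-01,  1.43377930e+00,  3.85067652e-05,
        1.18138424e+00, -1.78516394e-01]), 'qd': array([-2.21728803e-05, -2.05906736e-03, -1.40493301e-03, -1.62376301e-04,
       -6.15632752e-04, -1.10960712e-03]), 'tau': array([ 3.02915569e-04, -4.43304420e+01, -1.78587019e+01, -1.53758633e-04,
        3.89072535e-03,  8.10548727e-06]), 'tcp_pos': array([ 0.16357035, -0.60258186,  0.24443046]), 'tool_rot': array([ 9.91245910e-01,  1.32025007e-01,  6.25543161e-05, -9.69661289e-04]), 'force': array([ 0.11450756, -0.81716334,  0.39711062]), 'ft_torque': array([ 0.0132715 ,  0.01973146, -0.03124495]), 'gripper_force': 0.0, 'finger_gap': 0.9978411079979134}
```

View pics/top.png

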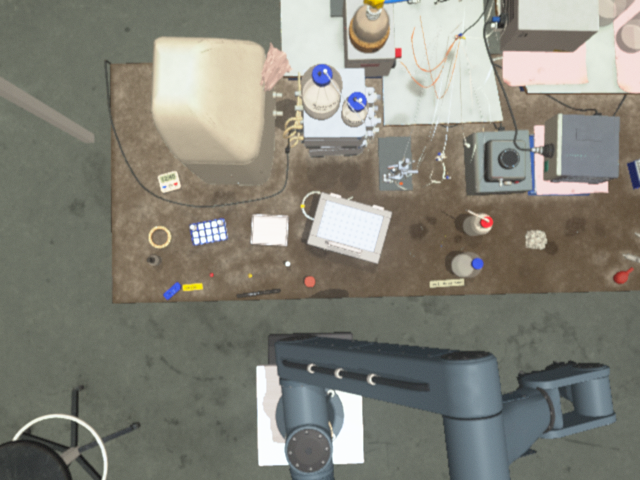

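View pics/scene.png

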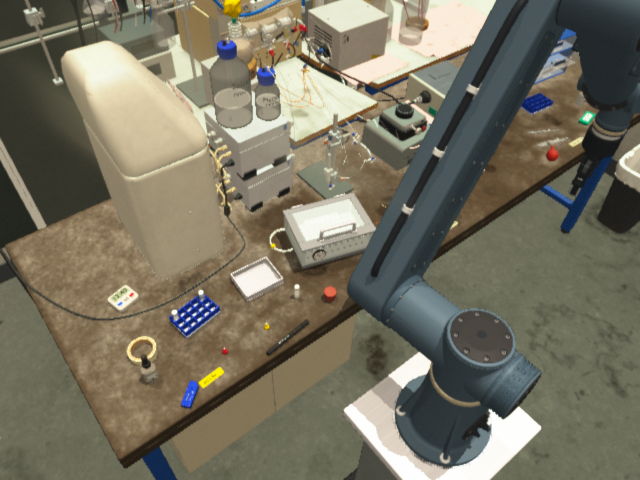

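The top view shows the rack at (209,232), tray (270,230), box (348,228), vial (288,264), red fitting (212,274), yellow fitting (250,276), stopper (310,281) and dropper (153,260). The scene view shows the same layout: vial (297,291), yellow fitting (267,325), red fitting (225,350), and the box handle around (337,232).

```bash
cat > m.py <<'E'
from h import *
B={"top":dict(rack=(185,212,232,250),tray=(245,208,294,250),vial=(280,256,296,272),fr=(206,268,218,280),fy=(244,270,256,282),stop=(300,272,320,290),drop=(142,250,162,270),box=(298,185,398,266)),
"scene":dict(rack=(165,285,225,338),tray=(225,255,290,303),vial=(288,280,306,304),fr=(216,342,232,358),fy=(258,317,274,333),stop=(320,284,340,304),drop=(135,335,162,388),box=(278,190,380,272))}
for n in B:
    d=np.load(n+".npz");W=d["W"]
    for k,(a,b,c,e) in B[n].items():
        P=W[b:e,a:c].reshape(-1,3);C=d["im"][b:e,a:c].reshape(-1,3)
        P0=P[np.isfinite(P[:,2])]
        lo=0.006
        Q=P0[P0[:,2]>lo]
        if len(Q)<3: print(n,k,len(Q),"z",P0[:,2].max());continue
        r=cv2.minAreaRect((Q[:,:2]*1000).astype(np.float32))
        print(n,k,len(Q),"mean",np.round(Q.mean(0)*1000),"max z",round(Q[:,2].max()*1000),"rect",np.round(r[0]),np.round(r[1]),round(r[2],1),"bench",np.round(1000*np.median(P0[P0[:,2]<lo][:,2]),1))
    
def big(n,a,b,c,e,s):
    im=cv2.cvtColor(np.load(n+".npz")["im"],cv2.COLOR_RGB2BGR)[b:e,a:c];return cv2.resize(im,None,fx=s,fy=s,interpolation=cv2.INTER_CUBIC)
cv2.imwrite("pics/topz.png",big("top",140,180,400,300,3))
cv2.imwrite("pics/scz.png",big("scene",130,180,390,370,3))
E
python3 m.py
```

```text
top rack 604 mean [562. 295.  18.] max z 56 rect [564. 298.] [142. 114.] 88.7 bench 0.6
top tray 516 mean [564. 111.  12.] max z 33 rect [566. 110.] [148. 126.] 88.7 bench 0.8
top vial 42 mean [456.  53.  24.] max z 52 rect [457.  54.] [43. 46.] 88.6 bench -0.0
top fr 21 mean [429. 289.  12.] max z 30 rect [433. 288.] [29. 28.] 17.2 bench 0.8
top fy 22 mean [424. 173.  12.] max z 29 rect [425. 175.] [28. 33.] 16.9 bench -0.0
top stop 123 mean [403. -12.  23.] max z 38 rect [405. -11.] [58. 49.] 88.7 bench -0.1
top drop 165 mean [478. 455.  42.] max z 100 rect [479. 470.] [59. 58.] 88.7 bench 0.1
top box 4543 mean [ 562. -132.   79.] max z 137 rect [ 571. -131.] [305. 247.] 88.6 bench 0.2
scene rack 1242 mean [567. 296.  19.] max z 54 rect [577. 290.] [148. 164.] 59.7 bench 2.1
scene tray 903 mean [567. 108.  13.] max z 29 rect [571. 106.] [175. 156.] 50.7 bench 2.4
scene vial 79 mean [459.  55.  28.] max z 49 rect [472.  40.] [39. 62.] 58.3 bench 1.9
scene fr 37 mean [433. 292.  13.] max z 29 rect [439. 294.] [27. 38.] 52.8 bench 1.5
scene fy 30 mean [429. 173.  14.] max z 28 rect [438. 173.] [30. 25.] 33.7 bench 1.7
scene stop 161 mean [402.  -9.  25.] max z 35 rect [408. -19.] [41. 59.] 43.4 bench 1.6
scene drop 607 mean [503. 449.  34.] max z 101 rect [521. 445.] [ 60. 139.] 63.3 bench 1.6
scene box 5868 mean [ 518. -102.  105.] max z 416 rect [506. -69.] [308. 607.] 47.3 bench 2.1
```

View pics/topz.png

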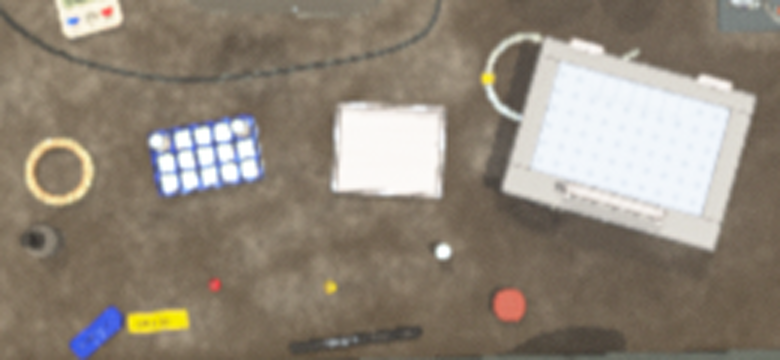

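View pics/scz.png

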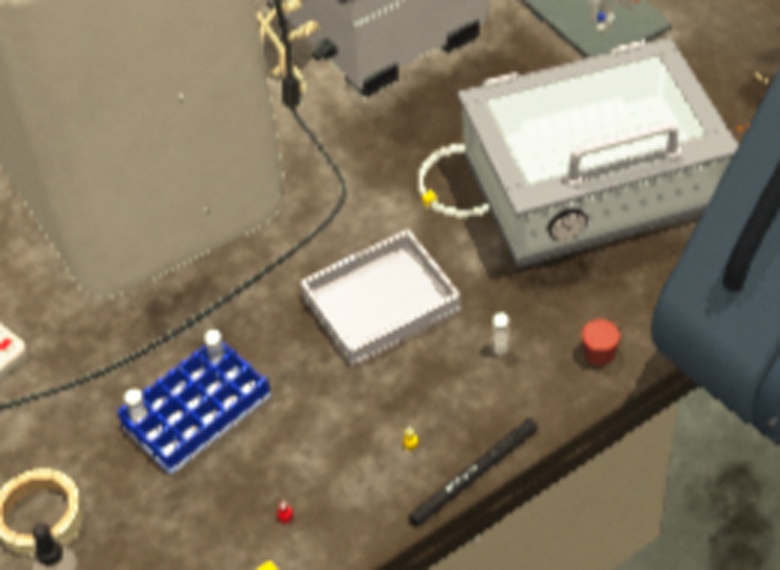

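The zooms confirm the layout: rack fixed vials at its far corners (zoom 157,142 and 240,127), lid with its handle along the front edge (zoom 560,188 to 663,213). The marker sits in front of the vial and yellow fitting. Next I'll do colour segmentation with plane intersection.

```bash
cat >> h.py <<'E'
def ray(s,uv,zp):
    h=480;f=h/2/np.tan(np.radians(s["fov_y"])/2);E=np.array(s["extrinsics"])
    uv=np.atleast_2d(uv).astype(float)
    d=np.c_[(uv[:,0]-s["cx"])/f,-(uv[:,1]-s["cy"])/f,-np.ones(len(uv))]@E[:3,:3].T
    return (E[:3,3]+d*((zp-E[2,3])/d[:,2])[:,None])[:,:2]
def blob(s,box,fn):
    a,b,c,e=box;im=s["image"][b:e,a:c].astype(int)
    m=fn(im[...,0],im[...,1],im[...,2]);v,u=np.nonzero(m);return np.c_[u+a,v+b]
E
python3 - <<'E'
from h import *
red=lambda r,g,b:(r>120)&(r>1.7*g)&(r>1.7*b)
yel=lambda r,g,b:(r>120)&(g>90)&(b<0.6*g)
whi=lambda r,g,b:(np.minimum(np.minimum(r,g),b)>150)
blu=lambda r,g,b:(b>90)&(b>1.5*r)
for n in("top","scene"):
    s=snap(n);t=n=="top"
    for k,bx,fn,z in [("fr",(206,268,218,280) if t else (214,340,234,360),red,.015),("fy",(244,270,256,282) if t else (256,315,276,335),yel,.015),("vial",(278,254,298,274) if t else (288,280,306,304),whi,.044 if t else .034),("rack",(185,212,232,250) if t else (165,285,225,338),blu,.026),("tray",(245,208,294,250) if t else (225,255,290,303),whi,.022),("stop",(300,272,320,290) if t else (320,284,340,304),red,.02)]:
        p=blob(s,bx,fn);c=p.mean(0);w=ray(s,p,z)
        r=cv2.minAreaRect((w*1000).astype(np.float32))
        print(n,k,len(p),np.round(c,1),"mean",np.round(ray(s,c,z)[0]*1000,1),"rect",np.round(r[0],1),np.round(r[1],1),round(r[2],1))
    if t:
        # lid corners, handle ends from zoom
        Z=lambda q:np.array(q)/3+[140,180]-.33
        print("lid",np.round(ray(s,Z([(545,38),(755,97),(717,249),(502,190)]),.087)*1000))
        print("handle",np.round(ray(s,Z([(560,188),(663,213)]),.125)*1000))
        print("tray",np.round(ray(s,Z([(338,103),(445,107),(441,197),(333,192)]),.022)*1000))
        print("rackcaps",np.round(ray(s,Z([(157,142),(240,127)]),.044)*1000))
        print("rack",np.round(ray(s,Z([(150,132),(254,117),(263,180),(163,196)]),.026)*1000))
    else:
        Z=lambda q:np.array(q)/3+[130,180]-.33
        print("lid",np.round(ray(s,Z([(461,92),(672,40),(740,149),(513,211)]),.087)*1000))
        print("handle",np.round(ray(s,Z([(574,159),(676,132)]),.125)*1000))
        print("tray",np.round(ray(s,Z([(303,285),(408,234),(459,293),(355,357)]),.022)*1000))
        print("rackcaps",np.round(ray(s,Z([(134,400),(213,342)]),.036)*1000))
        print("rack",np.round(ray(s,Z([(120,412),(222,340),(269,382),(172,463)]),.026)*1000))
E
```

```text
top fr 14 [211.3 274.5] mean [429.1 288.2] rect [429.  287.5] [9.2 9.1] 88.7
top fy 14 [249.5 275.3] mean [423.9 171.8] rect [423.3 171.8] [9.2 9.1] 88.7
top vial 24 [287.4 263.5] mean [456.9  54.3] rect [456.1  54.7] [12.7 14.8] 43.7
top rack 95 [206.8 230.3] mean [563.7 297.9] rect [560.4 295.1] [ 65.9 105.4] 9.3
top tray 1100 [269.2 229.3] mean [562.4 108.3] rect [562.5 108.2] [113.6  92.2] 85.8
top stop 86 [309.4 281.4] mean [401.2 -10.2] rect [400.9 -10.6] [27.3 27.3] 88.7
lid [[ 663.  -52.]
 [ 600. -256.]
 [ 452. -214.]
 [ 515.   -6.]]
handle [[ 514.  -62.]
 [ 488. -160.]]
tray [[610. 159.]
 [604.  50.]
 [512.  56.]
 [520. 166.]]
rackcaps [[573. 339.]
 [586. 255.]]
rack [[585. 350.]
 [598. 244.]
 [534. 236.]
 [520. 337.]]
scene fr 26 [224.6 350.8] mean [427.8 292.2] rect [428.4 292. ] [11.8 13.5] 58.0
scene fy 35 [266.4 326.4] mean [423.5 174.8] rect [424.3 174. ] [12.3 17.7] 55.0
scene vial 29 [296.3 288.7] mean [459.5  55.5] rect [458.5  55.8] [ 7.7 31.8] 53.0
scene rack 873 [194.6 314. ] mean [555.  298.2] rect [557.6 297.9] [ 76.2 110.5] 8.7
scene tray 995 [255.8 277.7] mean [560.  113.3] rect [565.3 108.7] [111.1  92.7] 85.3
scene stop 112 [329.9 291.3] mean [408.6 -14.4] rect [409.1 -15.2] [31.3 32.1] 52.5
lid [[ 665.  -55.]
 [ 600. -256.]
 [ 455. -211.]
 [ 520.   -5.]]
handle [[ 509.  -62.]
 [ 480. -153.]]
tray [[609. 160.]
 [601.  53.]
 [518.  57.]
 [516. 167.]]
rackcaps [[581. 338.]
 [593. 258.]]
rack [[584. 351.]
 [597. 248.]
 [536. 239.]
 [516. 341.]]
```

Measured positions (mm): vial (458,55), fitting_a red (428,290), fitting_b yellow (424,173), tray centre (562,108) and rack centre (559.5,295.5) with yaw about 9°. I'll start by squaring the tool to the world axes and heading for the vial.

>>> drive_tool(plan=[[0,0,0,0,0,7.6,0],[0,0,0,0,0,7.6,0],[0.034,-0.035,0,0,0,0,0],[0.034,-0.035,0,0,0,0,0],[0.034,-0.035,0,0,0,0,0],[0.034,-0.035,0,0,0,0,0],[0.034,-0.035,0,0,0,0,0],[0.034,-0.035,0,0,0,0,0],[0.034,-0.035,0,0,0,0,0],[0.034,-0.035,0,0,0,0,0]], newtons=25)

```text
t: 1.2
tcp_pos: [0.4368, -0.3217, 0.2453]
tool_rot: [1.0, -0.0, 0.0, -0.0]
force: [0.4, -0.6, 0.4]
finger_gap: 0.504
gripper_force: 0.0
```

>>> drive_tool(plan=[[0,-0.045,0,0,0,0,0],[0,-0.045,0,0,0,0,0],[0,-0.045,0,0,0,0,0],[0,-0.045,0,0,0,0,0],[0,-0.045,0,0,0,0,0],[0,-0.045,0,0,0,0,0],[0,-0.045,0,0,0,0,0],[0,0,0,0,0,0,0]])

```text
t: 2.0
tcp_pos: [0.4342, -0.0035, 0.2452]
tool_rot: [1.0, 0.003, -0.001, -0.001]
force: [-0.8, -0.3, -1.6]
finger_gap: 0.502
gripper_force: 0.0
```

>>> drive_tool(plan=[[0.012,-0.03,0.02,0,0,0,0],[0.012,-0.029,0.02,0,0,0,0],[0,0,0.04,0,0,0,0],[0,0,0.04,0,0,0,0],[0,0,0.035,0,0,0,0],[0,0,0,0,0,0,0],[0,0,0,0,0,0,0]])

```text
t: 2.7
tcp_pos: [0.46, 0.0502, 0.0902]
tool_rot: [1.0, -0.001, -0.001, -0.0]
force: [0.1, -0.6, 0.6]
finger_gap: 0.501
gripper_force: 0.0
```

```bash
python3 - <<'E'
from h import *
s=snap("scene");im=cv2.cvtColor(s["image"],cv2.COLOR_RGB2BGR)[180:370,180:400]
cv2.imwrite("pics/v1.png",cv2.resize(im,None,fx=3,fy=3))
print(manip.sense()["tcp_pos"])
E
```

```text
[0.46084366 0.05014707 0.09122587]
```

View pics/v1.png

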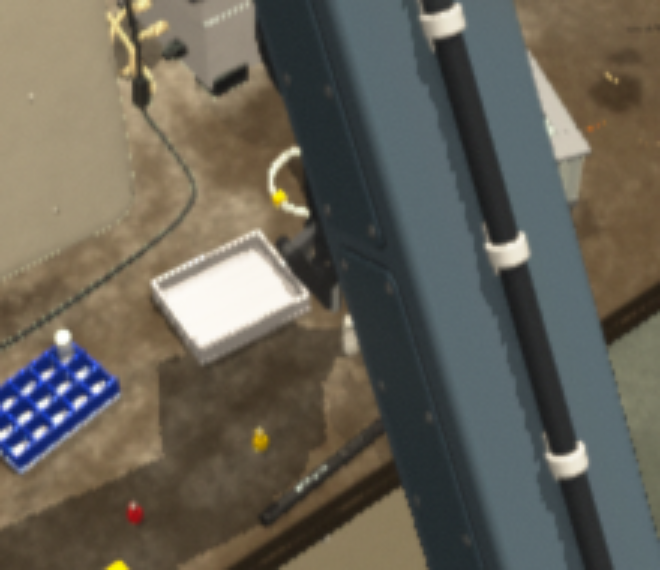

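The arm hides the gripper; only the vial's left side shows, at (350,335). I'll descend and grip.

>>> drive_tool(plan=[[-0.002,-0.005,0,0,0,0,0],[0,0,0.03,0,0,0,0],[0,0,0.027,0,0,0,0],[0,0,0,0,0,0,0],[0,0,0,0,0,0,-1],[0,0,0,0,0,0,-1],[0,0,0,0,0,0,-1],[0,0,0,0,0,0,-1],[0,0,0,0,0,0,-1],[0,0,0,0,0,0,-1]])

```text
t: 3.75
tcp_pos: [0.459, 0.0556, 0.035]
tool_rot: [1.0, -0.0, 0.002, 0.0]
force: [0.1, -0.1, 7.7]
finger_gap: 0.137
gripper_force: 29.5
```

The vial is held (11.6 mm). Before placing it I'll refine the rack pose by fitting its lattice to the saved images.

```bash
cat > fit.py <<'E'
from h import *
from scipy.optimize import minimize
g=np.arange(-33,33.1,1.);k=np.arange(-54,54.1,1.)
X,Y=np.meshgrid(g,k);X=X.ravel();Y=Y.ravel()
px=np.abs((X+10.25)%20.5-10.25)<9; py=np.abs((Y+10.25)%20.5-10.25)<9
wall=((~px)|(~py)|(abs(X)>30)|(abs(Y)>51)).astype(float)
# surroundings ring count as not-wall
R=np.stack(np.meshgrid(np.arange(-45,45.1,1.),np.arange(-66,66.1,1.)),-1).reshape(-1,2)
out=(abs(R[:,0])>32.5)|(abs(R[:,1])>53.5)
A=np.r_[np.c_[X,Y],R[out]];wv=np.r_[wall,np.zeros(out.sum())]
for n in("top","scene"):
    s=snap(n);d=np.load(n+".npz");im=cv2.GaussianBlur(d["im"].astype(np.float32),(0,0),.5)
    b=im[...,2]-im[...,0]
    h=480;f=h/2/np.tan(np.radians(s["fov_y"])/2);Ei=np.linalg.inv(s["extrinsics"])
    def cost(p):
        c,t=np.cos(p[2]),np.sin(p[2])
        Wp=np.c_[p[0]+c*A[:,0]-t*A[:,1],p[1]+t*A[:,0]+c*A[:,1],np.full(len(A),26.)]/1000
        q=Wp@Ei[:3,:3].T+Ei[:3,3]
        u=s["cx"]+f*q[:,0]/-q[:,2];v=s["cy"]-f*q[:,1]/-q[:,2]
        val=cv2.remap(b,u.astype(np.float32)[None],v.astype(np.float32)[None],cv2.INTER_LINEAR)[0]
        # ignore visible caps corner
        m=~((A[:,0]>8)&(abs(A[:,1])>28))
        return -np.corrcoef(val[m],wv[m])[0,1]
    best=min((minimize(cost,[559+i,295+j,.15],method="Nelder-Mead",options=dict(initial_simplex=[[559+i,295+j,.13],[563+i,295+j,.15],[559+i,299+j,.15],[559+i,295+j,.18]])) for i in(-6,0,6) for j in(-6,0,6)),key=lambda r:r.fun)
    print(n,best.x.round(3),best.fun)
E
python3 fit.py
```

```text
top [5.60098e+02 2.93908e+02 1.56000e-01] -0.6036231020420469
scene [5.59054e+02 2.97274e+02 1.51000e-01] -0.4479986294006052
```

>>> drive_tool(plan=[[0,0,-0.03,0,0,0,-1],[0,0,-0.04,0,0,0,-1],[0,-0.02,-0.03,0,0,0,-1],[0.02,-0.045,0,0,0,0,-1],[0.02,-0.045,0,0,0,0,-1],[0.02,-0.045,0,0,0,0,-1],[0.02,-0.045,0,0,0,0,-1],[0,-0.03,0,0,0,0,-1],[0,0,0,0,0,-4,-1],[0,0,0,0,0,-5,-1]])

```text
t: 4.85
tcp_pos: [0.5376, 0.2871, 0.134]
tool_rot: [0.997, 0.081, 0.0, -0.0]
force: [-0.1, 0.6, -0.2]
finger_gap: 0.137
gripper_force: 28.5
```

```bash
python3 - <<'E'
from h import *
s=snap("scene");p=manip.sense()["tcp_pos"]
h=480;f=h/2/np.tan(np.radians(s["fov_y"])/2);Ei=np.linalg.inv(s["extrinsics"])
def pr(w):
    q=Ei[:3,:3]@np.array(w)+Ei[:3,3];return s["cx"]+f*q[0]/-q[2],s["cy"]-f*q[1]/-q[2]
print(p,"foot",pr([p[0],p[1],p[2]-.034]),"tip",pr([p[0],p[1],p[2]-.014]))
u,v=map(int,pr(p));a,b=max(u-60,0),max(v-60,0)
print("crop origin",a,b)
im=cv2.cvtColor(s["image"],cv2.COLOR_RGB2BGR)[b:b+120,a:a+120]
cv2.imwrite("pics/v2.png",cv2.resize(im,None,fx=5,fy=5,interpolation=cv2.INTER_CUBIC))
E
```

```text
[0.53761303 0.28654376 0.13403004] foot (np.float64(197.88503506902492), np.float64(298.6293259708287)) tip (np.float64(196.61167360940394), np.float64(293.60341313752673))
crop origin 135 230
```

View pics/v2.png

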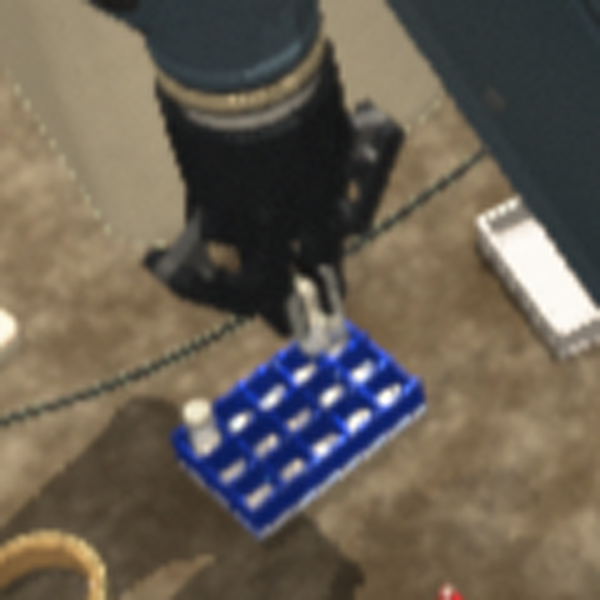

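The held vial at crop (318,330) overlaps the rack's right fixed vial, so I can't judge alignment yet. I'll lower it to just above the target pocket and look there.

>>> drive_tool(plan=[[0.0035,-0.0055,0.02,0,0,0,-1],[0,0,0.03,0,0,0,-1],[0,0,0.018,0,0,0,-1],[0,0,0,0,0,0,-1],[0,0,0,0,0,0,-1]])

```text
t: 5.4
tcp_pos: [0.5408, 0.2915, 0.0659]
tool_rot: [0.997, 0.078, 0.0, -0.0]
force: [0.8, -0.7, -0.4]
finger_gap: 0.133
gripper_force: 28.5
```

```bash
python3 - <<'E'
from h import *
s=snap("scene");p=manip.sense()["tcp_pos"]
h=480;f=h/2/np.tan(np.radians(s["fov_y"])/2);Ei=np.linalg.inv(s["extrinsics"])
def pr(w):
    q=Ei[:3,:3]@np.array(w)+Ei[:3,3];return np.array([s["cx"]+f*q[0]/-q[2],s["cy"]-f*q[1]/-q[2]])
a,b=155,280
k=lambda w:((pr(w)-[a,b]+.5)*8-.5).round(1)
print(p,"foot",k([p[0]-.001,p[1],p[2]-.034]),"pocket top",k([.5393,.2925,.026]))
im=cv2.cvtColor(s["image"],cv2.COLOR_RGB2BGR)[b:b+65,a:a+75]
cv2.imwrite("pics/v3.png",cv2.resize(im,None,fx=8,fy=8,interpolation=cv2.INTER_CUBIC))
E
```

```text
[0.54134949 0.29169215 0.06650368] foot [360. 284.] pocket top [362.5 299.5]
```

View pics/v3.png

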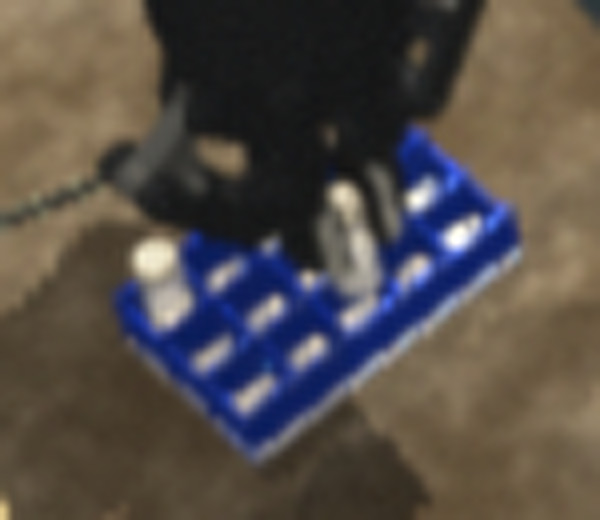

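The vial foot shows at (357,295) and the target pocket (front row, middle) at about (360,300), so they line up. I'll insert it slowly.

>>> drive_tool(plan=[[-0.001,-0.001,0.004,0,0,0,-1],[0,0,0.004,0,0,0,-1],[0,0,0.004,0,0,0,-1],[0,0,0,0,0,0,-1]])

```text
t: 5.85
tcp_pos: [0.5394, 0.2924, 0.053]
tool_rot: [0.997, 0.078, -0.0, 0.0]
force: [0.0, 0.1, 0.0]
finger_gap: 0.135
gripper_force: 28.5
```

>>> drive_tool(plan=[[0,0,0.005,0,0,0,-1],[0,0,0.004,0,0,0,-1],[0,0,0,0,0,0,-1],[0,0,0,0,0,0,-0.4],[0,0,0,0,0,0,-0.3],[0,0,0,0,0,0,-0.3],[0,0,-0.02,0,0,0,-0.3],[0,0,-0.04,0,0,0,-0.3],[0,0,-0.04,0,0,4,0],[0,0,0,0,0,5,0]])

```text
t: 6.85
tcp_pos: [0.5432, 0.2938, 0.1503]
tool_rot: [1.0, -0.002, 0.006, -0.002]
force: [1.6, 0.3, 0.9]
finger_gap: 0.502
gripper_force: 0.0
```

```bash
python3 - <<'E'
from h import *
s=snap("scene");W=cloud(s);p=manip.sense();print(p["tcp_pos"],p["force"])
m=(W[...,2]>.034)&(W[...,2]<.075)&(np.abs(W[...,0]-.56)<.05)&(np.abs(W[...,1]-.295)<.06)
Q=W[m];D=s["image"][m]
for q,c in zip(Q,D):print((q*1000).round(),c,end=';')
E
```

```text
[0.54161268 0.29322468 0.14799995] [-0.51392342 -0.56744531 -0.0522201 ]
[597. 258.  47.] [225 223 192];[596. 256.  47.] [247 249 235];[595. 254.  46.] [245 248 235];[590. 253.  50.] [222 226 207];[593. 260.  48.] [251 253 244];[589. 259.  52.] [254 255 252];[593. 255.  44.] [254 255 252];[589. 254.  49.] [251 252 247];[588. 252.  47.] [188 183 157];[596. 262.  43.] [210 207 178];[593. 261.  45.] [254 254 251];[588. 260.  50.] [254 255 253];[584. 259.  53.] [254 255 254];[586. 255.  48.] [253 254 251];[589. 252.  43.] [193 190 166];[589. 263.  47.] [251 252 244];[584. 262.  52.] [254 254 253];[584. 260.  50.] [253 254 251];[585. 257.  46.] [240 242 232];[584. 254.  46.] [163 159 149];[588. 264.  45.] [228 224 200];[586. 262.  46.] [237 238 227];[584. 260.  46.] [234 234 217];[586. 257.  40.] [189 184 165];[585. 255.  40.] [139 137 146];[588. 251.  34.] [ 99 105 163];[590. 263.  38.] [146 142 138];[590. 261.  36.] [156 152 143];[588. 259.  37.] [165 159 147];[586. 257.  37.] [155 152 145];[581. 257.  42.] [134 133 145];[587. 265.  38.] [101 104 122];[584. 264.  40.] [131 130 136];[583
[... 1962 characters left out ...]
1.] [155 149 145];[569. 337.  40.] [136 133 140];[541. 298.  37.] [120 122 137];[539. 296.  39.] [150 145 136];[535. 295.  42.] [164 159 147];[534. 293.  41.] [162 156 147];[534. 290.  40.] [152 149 147];[535. 288.  36.] [132 134 153];[574. 345.  37.] [120 119 123];[573. 343.  37.] [159 154 150];[573. 341.  35.] [178 171 162];[571. 339.  35.] [184 177 169];[568. 338.  37.] [167 161 157];[539. 296.  34.] [146 144 143];[536. 295.  37.] [179 174 165];[533. 294.  39.] [185 179 169];[533. 291.  36.] [184 179 170];[573. 346.  35.] [118 118 127];[571. 344.  36.] [173 168 162];[569. 343.  36.] [190 183 172];[568. 338.  34.] [191 183 169];[535. 296.  34.] [193 186 174];[533. 294.  35.] [202 196 179];
```

The vial stands in its pocket, cap top about 50 mm, the same as the fixed ones. Now the red fitting.

>>> drive_tool(plan=[[-0.038,0.003,0.01,0,0,0,0],[-0.038,0,0.02,0,0,0,0],[-0.037,0,0.02,0,0,0,0],[0,0,0.03,0,0,0,0],[0,0,0.02,0,0,0,0],[0,0,0,0,0,0,0],[0,0,0,0,0,0,0]])

```text
t: 7.6
tcp_pos: [0.4262, 0.2894, 0.044]
tool_rot: [1.0, 0.0, -0.001, 0.0]
force: [0.2, 0.3, -0.6]
finger_gap: 0.503
gripper_force: 0.0
```

>>> drive_tool(plan=[[0.002,0,0.015,0,0,0,0],[0,0,0.011,0,0,0,0],[0,0,0,0,0,0,0],[0,0,0,0,0,0,-1],[0,0,0,0,0,0,-1],[0,0,0,0,0,0,-1],[0,0,0,0,0,0,-1],[0,0,0,0,0,0,-1],[0,0,0,0,0,0,-1]])

```text
t: 8.5
tcp_pos: [0.4287, 0.2896, 0.0186]
tool_rot: [1.0, -0.0, 0.0, -0.0]
force: [-0.1, 0.6, 0.1]
finger_gap: 0.115
gripper_force: 24.5
```

>>> drive_tool(plan=[[0,0,-0.03,0,0,0,-1],[0,0,-0.04,0,0,0,-1],[0.03,0.036,-0.01,0,0,0,-1],[0.03,0.036,0,0,0,0,-1],[0.03,0.036,0,0,0,0,-1],[0.03,0.036,0,0,0,0,-1],[0.033,0.037,0,0,0,0,-1],[0,0,0.03,0,0,0,-1],[0,0,0,0,0,0,-1]])

```text
t: 9.4
tcp_pos: [0.5796, 0.1068, 0.0656]
tool_rot: [1.0, -0.002, -0.003, -0.0]
force: [-0.6, 0.4, -0.0]
finger_gap: 0.12
gripper_force: 24.4
```

>>> drive_tool(plan=[[0.002,0,0.02,0,0,0,-1],[0,0,0.015,0,0,0,-1],[0,0,0.005,0,0,0,-1],[0,0,0,0,0,0,-1],[0,0,0,0,0,0,-0.5],[0,0,0,0,0,0,-0.3],[0,0,0,0,0,0,-0.3],[0,0,-0.03,0,0,0,-0.3],[0,0,-0.04,0,0,0,-0.3],[0,0,0,0,0,0,0]])

```text
t: 10.4
tcp_pos: [0.5872, 0.1085, 0.1036]
tool_rot: [1.0, -0.0, 0.006, -0.0]
force: [2.1, -0.9, 0.5]
finger_gap: 0.49
gripper_force: 0.0
```

>>> drive_tool(plan=[[-0.039,-0.0165,0,0,0,0,0],[-0.039,-0.0165,0,0,0,0,0],[-0.039,-0.0165,0,0,0,0,0],[-0.039,-0.0165,0,0,0,0,0],[0,0,0.02,0,0,0,0],[0,0,0.03,0,0,0,0],[0,0,0,0,0,0,0],[0,0,0,0,0,0,0]])

```text
t: 11.2
tcp_pos: [0.4273, 0.1744, 0.0482]
tool_rot: [1.0, -0.0, -0.001, 0.0]
force: [0.4, -0.2, 0.1]
finger_gap: 0.5
gripper_force: 0.0
```

>>> drive_tool(plan=[[-0.003,0.001,0.015,0,0,0,0],[0,0,0.0145,0,0,0,0],[0,0,0,0,0,0,0],[0,0,0,0,0,0,-1],[0,0,0,0,0,0,-1],[0,0,0,0,0,0,-1],[0,0,0,0,0,0,-1],[0,0,0,0,0,0,-1],[0,0,0,0,0,0,-1]])

```text
t: 12.1
tcp_pos: [0.4252, 0.1736, 0.0197]
tool_rot: [1.0, -0.0, 0.001, -0.0]
force: [-0.2, -0.5, 7.2]
finger_gap: 0.118
gripper_force: 24.8
```

>>> drive_tool(plan=[[0,0,-0.03,0,0,0,-1],[0,0,-0.04,0,0,0,-1],[0.04,0.022,-0.01,0,0,0,-1],[0.04,0.022,0,0,0,0,-1],[0.037,0.02,0,0,0,0,-1],[0,0,0.03,0,0,0,-1],[0,0,0,0,0,0,-1],[0,0,0,0,0,0,-1]])

```text
t: 12.9
tcp_pos: [0.5394, 0.1096, 0.0683]
tool_rot: [1.0, -0.0, -0.002, -0.0]
force: [-0.4, 0.0, 0.0]
finger_gap: 0.115
gripper_force: 24.4
```

```bash
python3 - <<'E'
from h import *
red=lambda r,g,b:(r>120)&(r>1.7*g)&(r>1.7*b)
for n,bx in(("top",(245,208,294,250)),("scene",(225,240,290,303))):
    s=snap(n);p=blob(s,bx,red)
    if len(p):print(n,len(p),(ray(s,p.mean(0),.016)*1000).round(),cloud(s)[p[:,1],p[:,0],2].max())
E
```

```text
scene 14 [[583. 112.]] 0.02255889612303852
```

Red is in the tray at about (583,110), clear of the spot for yellow. Now I'll lower and release yellow, then retreat upward.

>>> drive_tool(plan=[[0.001,0,0.02,0,0,0,-1],[0,0,0.018,0,0,0,-1],[0,0,0.005,0,0,0,-1],[0,0,0,0,0,0,-1],[0,0,0,0,0,0,-0.5],[0,0,0,0,0,0,-0.3],[0,0,0,0,0,0,-0.3],[0,0,-0.03,0,0,0,-0.3],[0,0,-0.05,0,0,0,-0.3],[0,0,-0.05,0,0,0,0]])

```text
t: 14.0
tcp_pos: [0.5417, 0.1093, 0.1569]
tool_rot: [1.0, -0.0, -0.001, -0.0]
force: [0.8, -0.1, -0.0]
finger_gap: 0.495
gripper_force: 0.0
```

>>> drive_tool(plan=[[0,0,-0.05,0,0,0,0],[-0.02,-0.045,0,0,0,0,0],[-0.02,-0.045,0,0,0,0,0],[-0.02,-0.045,0,0,0,0,0],[0,0,0,0,0,0,0]])

```text
t: 14.5
tcp_pos: [0.4789, 0.2489, 0.2064]
tool_rot: [1.0, 0.003, -0.001, -0.001]
force: [0.3, -1.0, -0.2]
finger_gap: 0.5
gripper_force: 0.0
```

```bash
python3 - <<'E'
from h import *
print(manip.sense()["tcp_pos"])
red=lambda r,g,b:(r>120)&(r>1.7*g)&(r>1.7*b)
yel=lambda r,g,b:(r>120)&(g>90)&(b<0.6*g)
for n,bx in(("top",(248,212,290,247)),("scene",(228,258,287,300))):
    s=snap(n)
    for k,fn in(("r",red),("y",yel)):
        p=blob(s,bx,fn)
        if len(p):print(n,k,len(p),(ray(s,p.mean(0),.016)*1000).round(),cloud(s)[p[:,1],p[:,0],2].max())
    save(s,f"pics/l_{n}.png")
im=[cv2.imread("pics/l_top.png")[180:280,180:400],cv2.imread("pics/l_scene.png")[180:350,165:390]]
im=[cv2.resize(i,(660,int(i.shape[0]*660/i.shape[1]))) for i in im]
o=np.vstack(im);o=cv2.resize(o,None,fx=600/o.shape[0],fy=600/o.shape[0]);cv2.imwrite("pics/l.png",o)
E
```

```text
[0.47891735 0.24886049 0.2064265 ]
top r 3 [[583. 108.]] 0.03135347023318169
top y 4 [[541. 108.]] 0.02679540752249676
scene r 14 [[583. 112.]] 0.02359752182417907
scene y 17 [[540. 113.]] 0.02392279455130608
```

View pics/l.png

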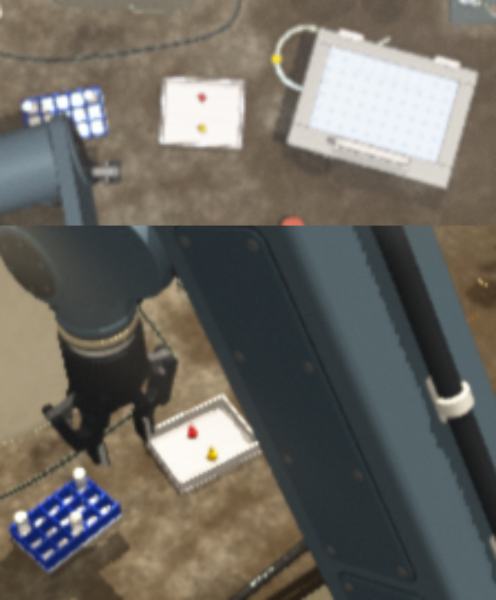

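The tray holds the red fitting at (583,110) and the yellow at (541,110), and the third vial stands in the rack, as planned. The lid is shut with its handle visible at (370,152). I'll turn the tool and go above the handle.

>>> drive_tool(plan=[[0,0,0,0,0,-8.07,0],[0,0,0,0,0,-8.07,0],[0,0,0,0,0,-8.07,0],[0,0,0,0,0,-8.07,0],[0,0,0,0,0,-8.07,0],[0,0,0,0,0,-8.07,0],[0,0,0,0,0,-8.07,0],[0,0,0,0,0,-8.07,0],[0,0,0,0,0,-8.07,0]])

```text
t: 15.5
tcp_pos: [0.4836, 0.2426, 0.2059]
tool_rot: [0.805, 0.593, 0.0, 0.0]
force: [0.4, 0.5, -0.1]
finger_gap: 0.499
gripper_force: 0.0
```

>>> drive_tool(plan=[[-0.0423,0.0162,0,0,0,0,0],[-0.0423,0.0162,0,0,0,0,0],[-0.0423,0.0162,0,0,0,0,0],[-0.0423,0.0162,0,0,0,0,0],[-0.0423,0.0162,0,0,0,0,0],[-0.0423,0.0162,0,0,0,0,0],[-0.0423,0.0162,0,0,0,0,0],[-0.0423,0.0162,0,0,0,0,0],[0,0,0,0,0,0,0],[0,0,0,0,0,0,0]])

```text
t: 16.5
tcp_pos: [0.5046, -0.1198, 0.2057]
tool_rot: [0.807, 0.59, -0.0, -0.0]
force: [-0.2, 1.0, -0.0]
finger_gap: 0.499
gripper_force: 0.0
```

```bash
python3 - <<'E'
from h import *
s=manip.sense();print(s["t"],s["tcp_pos"],s["q"])
from scipy.spatial.transform import Rotation as R
M=R.from_quat(s["tool_rot"]).as_matrix();print(M.round(3))
d=np.array([.5015,-.113,.117])-s["tcp_pos"];print((M.T@d*1000).round(1))
E
```

```text
16.5 [ 0.50455906 -0.11978228  0.20571033] [-4.48828261e-01  4.40388590e-01  1.73951759e+00  6.34657122e-05
  9.61946882e-01 -1.40062254e-01]
[[ 0.304  0.953 -0.   ]
 [ 0.953 -0.304  0.   ]
 [ 0.    -0.    -1.   ]]
[ 5.5 -5.  88.7]
```

>>> drive_tool(plan=[[0.0055,-0.005,0.02,0,0,0,0],[0,0,0.03,0,0,0,0],[0,0,0.02,0,0,0,0],[0,0,0.0187,0,0,0,0],[0,0,0,0,0,0,0],[0,0,0,0,0,0,0]])

```text
t: 17.1
tcp_pos: [0.5015, -0.1097, 0.1172]
tool_rot: [0.806, 0.592, -0.0, -0.0]
force: [-0.7, 0.1, 0.1]
finger_gap: 0.496
gripper_force: 0.0
```

>>> drive_tool(plan=[[0,0,0,0,0,0,-0.5],[0,0,0,0,0,0,-0.6],[0,0,0,0,0,0,-1],[0,0,0,0,0,0,-1],[0,0,0,0,0,0,-1],[0,0,0,0,0,0,-1],[0,0,0,0,0,0,-1]])

```text
t: 17.8
tcp_pos: [0.5025, -0.1106, 0.1181]
tool_rot: [0.806, 0.592, 0.001, 0.001]
force: [-0.6, 1.4, 6.1]
finger_gap: 0.105
gripper_force: 24.7
```

```bash
python3 -c "
import numpy as np
t=np.radians(16.6+np.arange(0,61,3));P=147.1*np.c_[-np.cos(t),np.sin(t)]
print(np.diff(P,axis=0).round(1).tolist())"
```

```text
[[2.4, 7.3], [2.8, 7.2], [3.1, 7.0], [3.5, 6.9], [3.9, 6.7], [4.2, 6.5], [4.5, 6.2], [4.9, 6.0], [5.2, 5.7], [5.5, 5.4], [5.7, 5.1], [6.0, 4.8], [6.2, 4.5], [6.5, 4.2], [6.7, 3.8], [6.9, 3.5], [7.0, 3.1], [7.2, 2.7], [7.3, 2.4], [7.4, 2.0]]
```

>>> drive_tool(plan=[[0,0.0012,-0.0036,0,0,0,-1],[0,0.0012,-0.0037,0,0,0,-1],[0,0.0028,-0.0072,0,0,0,-1],[0,0.0031,-0.007,0,0,0,-1],[0,0.0035,-0.0069,0,0,0,-1],[0,0,0,0,0,0,-1]], newtons=30)

```text
t: 18.4
tcp_pos: [0.5133, -0.114, 0.1464]
tool_rot: [0.806, 0.592, 0.0, 0.0]
force: [2.4, 0.6, -2.9]
finger_gap: 0.104
gripper_force: 29.3
```

>>> drive_tool(plan=[[0,0.0039,-0.0067,0,0,0,-1],[0,0.0042,-0.0065,0,0,0,-1],[0,0.0045,-0.0062,0,0,0,-1],[0,0.0049,-0.006,0,0,0,-1],[0,0.0052,-0.0057,0,0,0,-1],[0,0.0055,-0.0054,0,0,0,-1],[0,0.0057,-0.0051,0,0,0,-1],[0,0.006,-0.0048,0,0,0,-1],[0,0,0,0,0,0,-1]])

```text
t: 19.3
tcp_pos: [0.5493, -0.1251, 0.1935]
tool_rot: [0.806, 0.592, -0.002, -0.002]
force: [-8.1, 3.6, 6.9]
finger_gap: 0.104
gripper_force: 29.6
```

>>> drive_tool(plan=[[0,0.0062,-0.0045,0,0,0,-1],[0,0.0065,-0.0042,0,0,0,-1],[0,0.0067,-0.0038,0,0,0,-1],[0,0.0069,-0.0035,0,0,0,-1],[0,0.007,-0.0031,0,0,0,-1],[0,0.0072,-0.0027,0,0,0,-1],[0,0.0036,-0.0012,0,0,0,-1],[0,0,0,0,0,0,-1],[0,0,0,0,0,0,-1]])

```text
t: 20.2
tcp_pos: [0.5942, -0.139, 0.2178]
tool_rot: [0.806, 0.592, 0.001, 0.001]
force: [-3.6, 2.5, 7.7]
finger_gap: 0.103
gripper_force: 31.2
```

```bash
python3 - <<'E'
from h import *
s=snap("scene");save(s,"pics/e.png");t=snap("top");save(t,"pics/et.png")
im=[cv2.imread("pics/et.png")[170:290,180:420],cv2.imread("pics/e.png")[130:350,160:480]]
im=[cv2.resize(i,(480,int(i.shape[0]*480/i.shape[1]))) for i in im]
cv2.imwrite("pics/e2.png",np.vstack(im))
W=cloud(t);c=np.array([.5605,-.132]);th=-.303;bx=np.array([np.cos(th),np.sin(th)]);by=np.array([-bx[1],bx[0]])
q=(W[...,:2]-c);X=q@bx;Y=q@by
m=(abs(Y)>.06)&(abs(Y)<.11)&(X>-.09)&(X<.09)&(W[...,2]>.09)&(W[...,2]<.25)
print(np.c_[X[m],Y[m],W[...,2][m]][::15].round(3).tolist())
st=manip.sense();print(st["tcp_pos"],st["force"],st["gripper_force"],(st["tcp_pos"][:2]-c)@bx)
E
```

```text
[[0.077, 0.106, 0.092], [0.079, 0.079, 0.092], [0.077, 0.073, 0.096], [0.074, 0.069, 0.103], [0.072, 0.068, 0.098], [0.068, 0.07, 0.1], [0.065, 0.069, 0.106], [0.06, 0.071, 0.116], [0.056, 0.073, 0.121], [0.051, 0.075, 0.129], [0.046, 0.08, 0.137], [0.042, 0.082, 0.14], [0.038, 0.084, 0.145], [0.031, 0.091, 0.161], [0.026, 0.095, 0.162], [0.021, 0.1, 0.175], [0.016, 0.104, 0.182], [0.03, 0.064, 0.158], [0.024, 0.069, 0.17], [0.02, 0.073, 0.169], [0.014, 0.081, 0.184], [0.007, 0.09, 0.191], [-0.001, 0.102, 0.208], [0.067, -0.098, 0.11], [0.004, 0.078, 0.196], [-0.003, 0.09, 0.206], [-0.011, 0.105, 0.217], [0.002, 0.066, 0.2], [-0.005, 0.076, 0.212], [-0.008, 0.075, 0.213], [0.043, -0.091, 0.146], [0.037, -0.092, 0.151], [0.031, -0.095, 0.168], [0.024, -0.093, 0.173], [0.016, -0.088, 0.186], [0.018, -0.105, 0.184], [0.011, -0.1, 0.189], [0.0, -0.089, 0.206], [0.002, -0.106, 0.205], [-0.009, -0.09, 0.22], [-0.012, -0.098, 0.212]]
[ 0.59411386 -0.13900161  0.21779493] [-4.29264201  3.20023476  8.42612188] 31.14302158355713 0.03417178029121602
```

View pics/e2.png

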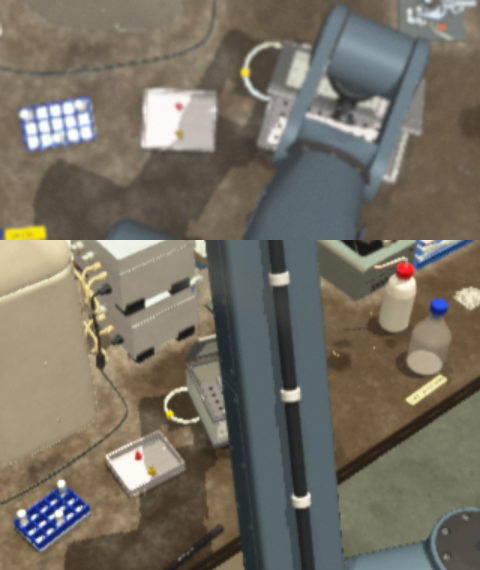

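The lid is held open at about 55° by the depth slope, with the rack and tray undisturbed. A small raise will centre it, then I'll settle.

>>> drive_tool(plan=[[0,0.0036,-0.0013,0,0,0,-1],[0,0.0036,-0.0011,0,0,0,-1],[0,0.002,-0.0005,0,0,0,-1],[0,0,0,0,0,0,-1],[0,0,0,0,0,0,-1],[0,0,0,0,0,0,-1],[0,0,0,0,0,0,-1],[0,0,0,0,0,0,-1]])

```text
t: 21.1
tcp_pos: [0.6029, -0.1417, 0.2202]
tool_rot: [0.806, 0.592, 0.001, 0.001]
force: [-2.0, 3.3, 7.6]
finger_gap: 0.102
gripper_force: 31.2
```

```bash
python3 - <<'E'
from h import *
for _ in range(2):
    t=snap("top");W=cloud(t);c=np.array([.5605,-.132]);th=-.303;bx=np.array([np.cos(th),np.sin(th)]);by=np.array([-bx[1],bx[0]])
    q=(W[...,:2]-c);X=q@bx;Y=q@by
    m=(abs(Y)>.07)&(abs(Y)<.105)&(X>-.09)&(X<.07)&(W[...,2]>.095)&(W[...,2]<.25)
    v=cv2.fitLine(np.c_[X[m],W[...,2][m]].astype(np.float32),cv2.DIST_HUBER,0,.01,.01).ravel();st=manip.sense()
    print(m.sum(),np.degrees(np.arctan(v[1]/v[0])),st["t"],st["tcp_pos"],st["force"],st["gripper_force"],abs(st["qd"]).max())
E
```

```text
422 -59.303757 21.15 [ 0.60287612 -0.14169183  0.220223  ] [-3.28345355  2.86536405  7.00794103] 31.158748269081116 0.001521673372128618
421 -59.1873 21.2 [ 0.60285807 -0.14170478  0.22020562] [-3.20947576  3.58427267  7.07744849] 31.158530116081238 0.0015509625044916832
```

The lid is at about 59° and still, so I'll hand in.

```bash
python3 -c "
from station import manip
print(manip.sign_off())"
```

```text
the job is handed in; nothing more can be done
None
```

I handed the job in at about 21 s: the vial is standing in the middle pocket of the rack's front row, both fittings are in the tray, and the gripper is holding the lid still at about 59°; the verdict was not shown.

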